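# Hold the clamp bolt for a guide post

### The job

Stand the longer of the two steel posts upright in the round clamp cup of the stand, fully down, and let go of it. Then reach down from above into the narrow gap behind the bracket and grip the flat bolt head there so that it stands upright (which lifts the spanner on the nut to level), and finish while still holding it firmly like that, so that the spanner's weight cannot turn it. Work only at the head, not at the spanner; leave the shorter post and everything else where it is.

Things in the scene. Friction and masses are not known exactly. Their poses are not given: they have to be found in the camera images.
- post_long: the longer of two plain round steel posts, 14 mm in diameter, 170 mm long, about 0.2 kg. Origin at the centre of its foot end, z along the post to its other end. It starts leaning on the sloping rest (34 degrees from upright, top towards the robot), its lower 100 mm between low side lips, its upper 70 mm free on all sides.
- post_short: the shorter post, same steel and diameter, 115 mm long, leaning likewise beside the long one, 60 mm away (either may be on the left). Only to be left alone. Origin at its foot end, z along the post.
- rest: fixed white sloping rest for the two posts, base 130 x 130 mm, trough 110 mm wide whose upper edge is 110 mm above the table. Origin at the middle of its underside; its y axis runs across from post to post.
- stand: fixed clamp stand: base plate 150 x 230 mm, 10 mm thick; two upright plates 200 mm wide along y, 8 mm thick, tops 125 mm above the table: bracket (x = 0) and white rear panel (x = +58 mm). The 50 mm gap between them (x = +4 to +54 mm) is open at top and both ends. Cup and spanner are on the bracket's robot side (-x). Origin under the bracket's middle, z up, x square to bracket, away from robot.
- cup_floor (a point): middle of the inner floor of the round clamp cup, 15 mm above the table. The cup is 40 mm across outside, its bore 20 mm across and 45 mm deep.
- cup_mouth (a point): middle of the cup's mouth, 60 mm above the table.
- bolt_head (a point): centre of the flat spade-shaped steel bolt head in the gap behind the bracket: 34 mm tall, 10 mm thick along its y, 20 mm deep along its x (bolt axis). It lies on the bolt axis, 100 mm above the table, midway across the gap; turns with the bolt. Grip from above, closing along the stand's y on its 10 mm thickness; 60 mm are free on each side. Closing upright flat fingers on it turns it upright.
- spanner_end (a point): free end of the steel spanner left on the nut, on the robot's side of the bracket: 125 mm long, fixed to the bolt, pointing to the stand's -y. This point is 115 mm from the bolt axis. It swings with the bolt; its weight (about 0.07 to 0.13 kg) turns the bolt whenever the head is not held.
- bolt (a joint): angle of bolt, head and spanner: 0 = head upright and spanner level; positive = spanner end low and top of the head leaning to the stand's -y. Unheld it sinks to its stop at +0.38 rad; the other stop is at -0.38.
- bottle: bystander: white bottle, 60 mm across, 130 mm tall; origin in the middle of its underside.
- jar: bystander: brown glass jar, 60 mm across, 80 mm tall; origin in the middle of its underside.
- tube_rack: bystander: grey box rack of capped glass tubes, 70 x 160 mm, 91 mm tall; origin in the middle of its underside.
- screw_dish: bystander: shallow round steel dish of screws, 68 mm across, 18 mm tall; origin in the middle of its underside.
- beaker: bystander: glass beaker, 64 mm across, 85 mm tall; origin in the middle of its underside.
- pipette: bystander: white pipette lying on its side, 260 mm long, 26 mm high; origin in the middle of its underside.
- collar: bystander: small loose steel ring, 28 mm across, 10 mm high, lying on the front of the stand's base plate; origin in the middle of its underside.
- tip_box: bystander: open grey box, 85 x 120 mm, 50 mm tall; origin in the middle of its underside.

How it is judged:
By the outcome, as a careful person would: the job done as asked, in the order asked, and still so for the second after the job is handed in, while the arm keeps its last pose, push and grip.
It also fails if it takes over 45 s, if anything falls off the work surface, if the arm or the gripper's body presses on something with over 40 N, if the wrist force passes 120 N, or if a joint passes its speed limit or range.

### The arm

A 6-joint arm with a two-finger parallel gripper is mounted at the origin on the work surface. World frame = base frame: x ahead of the robot, y to its left, z up, the work surface at z = 0. Lengths are in mm, angles in degrees, forces in N, time in s.
With the tool pointing down it reaches from about 300 to 850 mm from the base axis. Payload 4.2 kg.
Tool frame: the origin (TCP) lies between the finger pads; the fingertips stand 14 mm ahead of it and the grasp point (between the pads) lies 5 mm behind it (env.finger_overhang is the distance from the TCP to the fingertips, in mm); z points along the fingers, y is the line along which they close (so a half turn about z gives the same grasp; the last joint's range is limited). The gripper opens to 91 mm and grips with 3 to 60 N. Pads are 32 mm wide; open, the fingers measure 118 mm over their backs; the gripper's body (76 mm by 178 mm) begins 60 mm behind the grasp point.
Start: joints at [71.448, 18.312, 89.639, -0, 72.044, -1.146], TCP at [172.013, 548.685, 207.776] pointing down, gripper open.
Joint ranges: [-177.97, 177.97], [-48.28, 115.42], [12.27, 149.76], [-77.06, 257.06], [2.81, 150.46], [-146.56, 146.56]. Speed limits (degrees/s): [147.25, 147.25, 180, 180, 180, 180].

### API

Orientations are given as [roll, pitch, yaw] about the fixed x, y, z axes, in that order (R = Rz(yaw) Ry(pitch) Rx(roll)).
In Python, from workcell import status, cams, env, finder gives the robot as it stands.
- The arm moves only by the tool apply_moves, never from a script. Its argument "increments" is a list of rows, each a list of 7 numbers: the opening, from -1 (shut) to 1 (fully open), then the shift along the world's x, y, z in m, then the turn, a rotation vector about the world's x, y, z in degrees. In form: [[gripper, x, y, z, ax, ay, az], ...]. A call has 1 to 5 rows; each row shifts and turns the commanded pose from where the row before left it; what a row does not reach is not made up. A row lasts 1/12 s, in which the tool goes at most 41.7 mm and 7.16 degrees, less where a joint would pass 70% of its speed; a pose out of reach is approached as far as the arm can. A call with a gripper value outside its range is refused whole. The fingers move at their own pace and stop on an object; "newtons" is the grip in N (left out, the last holds). Time passes only in rows, so rows that do not move let the fingers close. It gives the time, the measured TCP pose, the force, the opening and the grip force at its end, in the units of the state.
- status.state(): the state, without advancing time (a new reading comes with each control period).
- cams.grab_frame(name): name is "side" or "top"; returns a dict with "color" (400x640x3 uint8, red, green, blue), "intrinsics" (3x3 intrinsics, pixels), "R" (3x3) and "t" (3): a world point X has camera coordinates R X + t. Camera axes: x right, y down, z forward; pixel columns grow to the right and rows downward; lengths in mm; the calibration is good to about 2 mm. A picture is of the moment at which its call begins. There is no depth.
- env.job_done(): hands the job in; it is judged then, once.
Trained networks look in the newest picture that a camera, given by its name, has taken for a name from the list of things; names that differ only in an ending like _2 or _b are one class to them, and where a whole thing is asked for, a point or a joint stands for the part that bears it (a point fixed in the world has none). Each returns a list of dicts, best first, with "score" (0 to 1); they miss things now and then, are a little off and sometimes report something else, mostly with a low value. They report only what shows in the picture. A call takes as long as a camera call.
- finder.boxes_of(query, camera): "rect" ([left, top, width, height] in pixels, round what is visible of it).
- finder.trace(query, camera): "pixels" (400x640 bool, what is visible of it) and "rect" ([left, top, width, height] in pixels, round what is visible of it).
The state is a dict: "time_s": time; "qpos": joint angles; "qvel": joint speeds; "effort": joint torques, N m; "ee_pos": TCP position; "ee_rot": TCP orientation; "force": force on the tool from outside, world axes, zero at the start; "torque": the same for the moment, N m; "gripper_width": finger opening in mm; "gripper_force": force on a finger pad.
Only numpy, scipy, OpenCV 4.12 (cv2) and the standard library are available. Lean on these libraries where they do the work, as an engineer would, in place of code of your own. Each camera call takes 0.05 s, during which the arm holds its last target. There are 200 camera calls.

## Working session

There is one attempt and no reset: what is moved stays moved. The work goes in short steps, Python scripts to look and compute and a tool call to move; the robot and the scene stay as the last step left them, time stands still between calls to the robot, and variables do not carry over. Pictures are saved under pics/ and viewed, at most 10 in all, crops included, and the job is handed in when it is done.

Besides the shell and the picture viewer there is one more tool, called after ">>>" as name([rows], argument=value, ...), one row to a line, values as JSON. apply_moves: Moves the arm, as the interface text tells. Its arguments: {"type":"object","properties":{"increments":{"type":"array","items":{"type":"array","items":{"type":"number"}}},"newtons":{"type":"number"}},"required":["increments"]}

```bash
mkdir -p pics; cat > h.py <<'E'
import numpy as np, cv2
from workcell import status, cams, env, finder
def grab(n):
    f=cams.grab_frame(n); return {k:np.array(f[k]) for k in ("color","intrinsics","R","t")}
def save(f,fn,crop=None,s=1):
    im=f["color"][:,:,::-1]
    if crop: l,t,w,h=crop; im=im[t:t+h,l:l+w]
    cv2.imwrite("pics/"+fn,cv2.resize(im,None,fx=s,fy=s,interpolation=cv2.INTER_CUBIC))
def proj(f,X):
    c=f["R"]@np.asarray(X,float)+f["t"]; p=f["intrinsics"]@c; return p[:2]/p[2]
def onz(f,uv,z):
    C=-f["R"].T@f["t"]; d=f["R"].T@np.linalg.inv(f["intrinsics"])@np.array([*uv,1.]); return C+d*(z-C[2])/d[2]
def tri(fs,uvs):
    A=[];b=[]
    for f,uv in zip(fs,uvs):
        P=f["intrinsics"]@np.c_[f["R"],f["t"]]
        for i in (0,1):
            r=uv[i]*P[2]-P[i]; r=r/np.linalg.norm(r[:3]); A.append(r[:3]); b.append(-r[3])
    return np.linalg.lstsq(np.array(A),np.array(b),rcond=None)[0]
E
python3 - <<'E'
from h import *
for n in("top","side"):
    f=grab(n); save(f,n+"0.png")
    print(n,"C",(-f["R"].T@f["t"]).round(),f["intrinsics"][0,0], f["R"].round(2).tolist())
    for q in ("post_long","post_short","rest","stand","bolt_head","spanner_end","collar","bottle","jar","tube_rack","beaker","tip_box","screw_dish","pipette"):
        r=finder.boxes_of(q,n); print(q,[(np.round(d["rect"]).tolist(),round(d["score"],2)) for d in r[:3]])
print(status.state())
E
```

```text
top C [ 243.  -23. 1431.] 455.5884440215581 [[-0.01, -1.0, -0.01], [-0.98, 0.01, -0.21], [0.21, 0.0, -0.98]]
post_long [([217.0, 181.0, 18.0, 28.0], 0.51), ([286.0, 166.0, 85.0, 61.0], 0.39)]
post_short []
rest [([197.0, 179.0, 48.0, 42.0], 0.8)]
stand [([284.0, 166.0, 88.0, 63.0], 0.8)]
bolt_head [([329.0, 182.0, 42.0, 26.0], 0.62)]
spanner_end [([331.0, 179.0, 14.0, 24.0], 0.44)]
collar [([324.0, 213.0, 9.0, 7.0], 0.45)]
bottle [([274.0, 119.0, 21.0, 30.0], 0.78), ([324.0, 111.0, 20.0, 27.0], 0.47)]
jar [([144.0, 226.0, 28.0, 24.0], 0.66)]
tube_rack [([443.0, 182.0, 63.0, 28.0], 0.72)]
beaker [([323.0, 113.0, 18.0, 26.0], 0.61)]
tip_box [([139.0, 166.0, 43.0, 40.0], 0.64)]
screw_dish [([244.0, 250.0, 22.0, 20.0], 0.59)]
pipette [([430.0, 244.0, 69.0, 59.0], 0.98)]
side C [340. 939. 749.] 409.2364044229533 [[-0.98, -0.2, -0.0], [-0.11, 0.56, -0.82], [0.17, -0.81, -0.57]]
post_long [([282.0, 226.0, 44.0, 41.0], 0.59), ([248.0, 167.0, 20.0, 30.0], 0.5)]
post_short [([278.0, 255.0, 28.0, 27.0], 0.6)]
rest [([261.0, 248.0, 68.0, 66.0], 0.64)]
stand [([286.0, 157.0, 74.0, 83.0], 0.77)]
b
[... 606 characters left out ...]
 133.0, 40.0, 25.0], 0.78)]
{'time_s': 1.5, 'qpos': array([ 7.14497455e+01,  1.83121734e+01,  8.96407517e+01, -5.89905588e-04,
        7.20431490e+01, -1.14396452e+00]), 'qvel': array([ 0.05418375, -0.08063351, -0.10146925,  0.07120812, -0.0681736 ,
       -0.01686021]), 'effort': array([-3.92616994e-04, -4.12352514e+01, -2.32224602e+01,  7.27521186e-02,
        3.78320063e-02, -2.88606451e-06]), 'ee_pos': array([171.99477705, 548.68126728, 207.76129167]), 'ee_rot': array([1.79996086e+02, 6.39451151e-04, 1.62593892e+02]), 'force': array([-0.0658507 ,  0.46624299,  0.35472195]), 'torque': array([-0.01546719, -0.07165752, -0.0071311 ]), 'gripper_force': 0.0, 'gripper_width': 91.34502570038946}
```

View pics/top0.png

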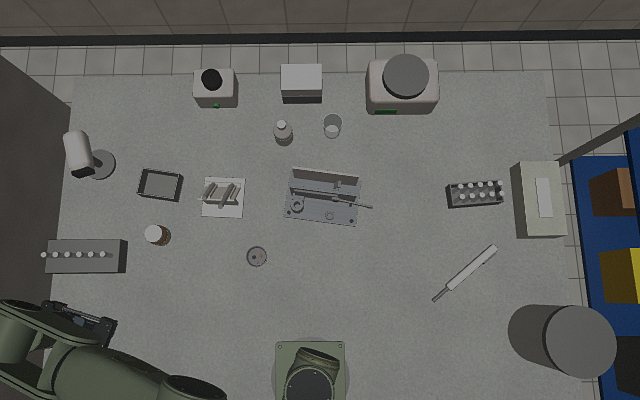

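View pics/side0.png

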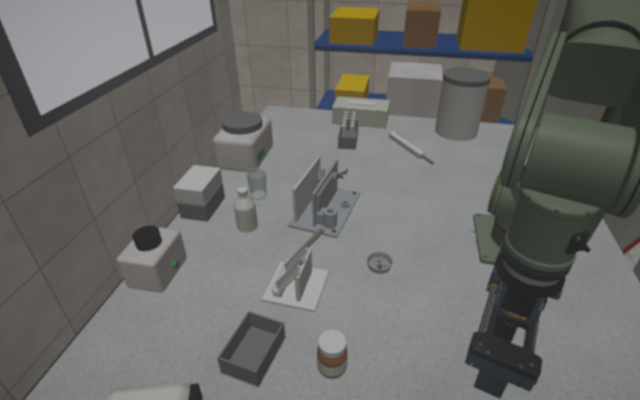

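The top view shows the rest with two posts at about (222,195) and the stand at about (322,197), cup at (297,206). I'll zoom in on both.

```bash
python3 - <<'E'
from h import *
f=grab("top"); save(f,"t1.png",(195,160,180,75),4.4)
g=grab("side"); save(g,"s1.png",(255,150,125,160),3.7)
for q in("post_long","post_short","rest","stand"):
  for n in("top","side"):
    r=finder.trace(q,n)
    for d in r[:2]:
        m=d["pixels"].astype(np.uint8); c,_=cv2.findContours(m,0,2); 
        c=max(c,key=cv2.contourArea); print(q,n,round(d["score"],2),m.sum(),[np.round(x,1) for x in cv2.minAreaRect(c)])
E
```

```text
post_long top 0.35 49 [array([208.6, 189.7]), array([ 3.8, 14.4]), np.float64(36.9)]
post_long side 0.72 221 [array([310. , 241.5]), array([ 6.4, 40.3]), np.float64(45.0)]
post_long side 0.52 549 [array([256., 183.]), array([32., 20.]), np.float64(90.0)]
post_short top 0.47 89 [array([208.3, 191.2]), array([ 5.3, 18.9]), np.float64(33.7)]
post_short side 0.7 150 [array([290.8, 270.2]), array([ 5.7, 36.1]), np.float64(45.0)]
rest top 0.71 1550 [array([220.8, 197.3]), array([45.7, 40.9]), np.float64(3.0)]
rest side 0.8 2255 [array([298.1, 277.7]), array([54.9, 65.8]), np.float64(19.8)]
stand top 0.85 3733 [array([329.3, 196.6]), array([85.6, 52.3]), np.float64(8.3)]
stand side 0.67 3449 [array([325.1, 195.7]), array([66. , 76.8]), np.float64(12.4)]
```

View pics/t1.png

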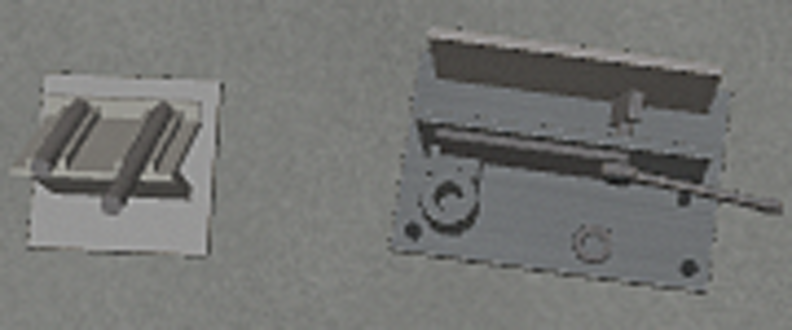

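View pics/s1.png

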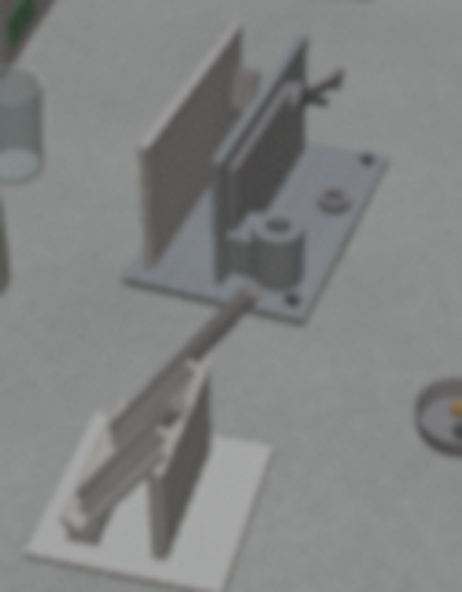

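The zooms show the long post is the right one in the top view (closer to the stand). Its top end is near (221,206) in top and (321.5,230.5) in side. The cup mouth is near top crop (449,200) and side crop (278,225). The bolt head is at top crop (628,100), with its top leaning to the right.

```bash
cat > m.py <<'E'
from h import *
f=grab("top"); g=grab("side")
T=lambda u,v:((u+.5)/4.4-.5+195,(v+.5)/4.4-.5+160)
S=lambda u,v:((u+.5)/3.7-.5+255,(v+.5)/3.7-.5+150)
E
python3 - <<'E'
from m import *
P=lambda n,x:print(n,np.round(x,1))
# rest base corners
c=[onz(f,T(*p),6) for p in((45,75),(222,82),(210,256),(27,247))]
P("rest",np.array(c)); P("ctr",np.mean(c,0)); d=c[0]+c[3]-c[1]-c[2]; P("rest yaw from y",np.degrees(np.arctan2(-d[0],d[1])))
d=c[0]+c[1]-c[2]-c[3]; P("rest yaw from x",np.degrees(np.arctan2(d[1],d[0])))
P("posttop",tri([f,g],[T(115,205),S(247,297)]))
P("postfoot",tri([f,g],[T(162,104),S(113,432)]))
P("panel L",onz(f,T(430,35),125));P("panel R",onz(f,T(722,75),125))
P("br L",onz(f,T(420,123),125));P("br R",onz(f,T(712,157),125))
P("base FL",onz(f,T(390,253),10));P("base FR",onz(f,T(706,293),10))
P("cup",onz(f,T(449,200),60));P("cup tri",tri([f,g],[T(449,200),S(278,226)]))
P("panelL tri",tri([f,g],[T(430,35),S(140,148)]));P("panelR tri",tri([f,g],[T(722,75),S(240,25)]))
P("head",onz(f,T(627,97),115));P("head tri",tri([f,g],[T(627,97),S(247,77)]))
P("spend",tri([f,g],[T(780,208),S(338,75)]))
P("collar",onz(f,T(592,243),20))
for n,p,z in(("bottle",(283,123),130),("beaker",(332,118),85),("dish",(257,256),10)): P(n,onz(f,p,z))
E
```

```text
rest [[614.1 335.1   6. ]
 [607.4 204.8   6. ]
 [478.2 210.5   6. ]
 [486.1 342.7   6. ]]
ctr [546.5 273.3   6. ]
rest yaw from y -3.2
rest yaw from x -3.0
posttop [487.7 247.2 161.9]
postfoot [583.8 243.9  28.3]
panel L [608.3  45.9 125. ]
panel R [ 578.3 -150.4  125. ]
br L [547.3  52.5 125. ]
br R [ 522.  -142.1  125. ]
base FL [478.5  80.5  10. ]
base FR [ 447.3 -145.4   10. ]
cup [507.2  36.   60. ]
cup tri [508.9  36.2  56.8]
panelL tri [610.9  46.3 121.2]
panelR tri [ 579.1 -150.9  120.5]
head [566.2 -86.8 115. ]
head tri [563.3 -87.2 110.3]
spend [ 500.3 -194.9   54.3]
collar [482.6 -64.3  20. ]
bottle [747.   74.1 130. ]
beaker [779.3 -76.2  85. ]
dish [357.1 161.4  10. ]
```

>>> apply_moves([
  [-0.05,0.02,-0.022,0.005,0,0,7.1],
  [-0.05,0.024,-0.026,0.005,0,0,7.1],
  [-0.05,0.024,-0.026,0.005,0,0,0],
  [-0.05,0.024,-0.026,0.005,0,0,0],
  [-0.05,0.024,-0.026,0.005,0,0,0],
])

```text
time_s: 2.52
ee_pos: [288.8, 421.5, 233.1]
ee_rot: [180.0, 0.0, 176.8]
force: [1.0, 0.8, 0.1]
gripper_width: 60.5
gripper_force: 0.0
```

>>> apply_moves([
  [-0.05,0.024,-0.026,0,-0.37,-6.79,0],
  [-0.05,0.024,-0.026,0,-0.37,-6.79,0],
  [-0.05,0.024,-0.026,0,-0.37,-6.79,0],
  [-0.05,0.024,-0.026,0,-0.37,-6.79,0],
  [-0.05,0.024,-0.026,0,-0.37,-6.79,0],
])

```text
time_s: 2.93
ee_pos: [409.0, 292.1, 234.2]
ee_rot: [179.8, 34.4, 176.7]
force: [1.8, -1.1, -0.0]
gripper_width: 43.2
gripper_force: 0.0
```

>>> apply_moves([
  [-0.05,0.02,-0.02,0,0,0,0],
  [-0.05,0.01,-0.01,0,0,0,0],
  [-0.05,0,0,0,0,0,0],
])

```text
time_s: 3.18
ee_pos: [438.5, 260.5, 232.8]
ee_rot: [180.0, 34.0, 176.6]
force: [0.3, 0.8, 0.4]
gripper_width: 43.3
gripper_force: 0.0
```

>>> apply_moves([
  [-0.05,0.011,-0.005,-0.015,0,0,0],
  [-0.05,0.011,-0.004,-0.015,0,0,0],
  [-0.05,0.0105,-0.0034,-0.0145,0,0,0],
  [-0.05,0,0,0,0,0,0],
])

```text
time_s: 3.52
ee_pos: [470.2, 249.4, 185.7]
ee_rot: [-179.9, 33.8, 176.8]
force: [-0.4, -0.8, 0.1]
gripper_width: 43.5
gripper_force: 0.0
```

```bash
python3 - <<'E'
from h import *
f=grab("top"); g=grab("side")
def c(f,r,s):
    l,t,w,h=r; return cv2.resize(f["color"][t:t+h,l:l+w,::-1],None,fx=s,fy=s,interpolation=cv2.INTER_CUBIC)
a=c(f,(190,165,70,100),5.5);b=c(g,(265,175,74,100),5.5)
cv2.imwrite("pics/c1.png",np.hstack([a,b]))
s=status.state();p=s["ee_pos"];from scipy.spatial.transform import Rotation as R
z=R.from_euler("xyz",s["ee_rot"],degrees=True).as_matrix()[:,2]
print(p,z)
for k in(14,54,90): print(k,(proj(f,p+k*z)-[190,165])*5.5,(proj(g,p+k*z)-[265,175])*5.5)
E
```

```text
[470.40297695 250.64312788 188.20407637] [ 0.55782356 -0.03067749 -0.82939241]
14 [156.42892479 237.23476604] [334.66524795 282.30473289]
54 [173.63629301 206.87339816] [282.11758139 336.39156258]
90 [188.31205093 180.97890463] [237.05147921 382.77768688]
```

View pics/c1.png

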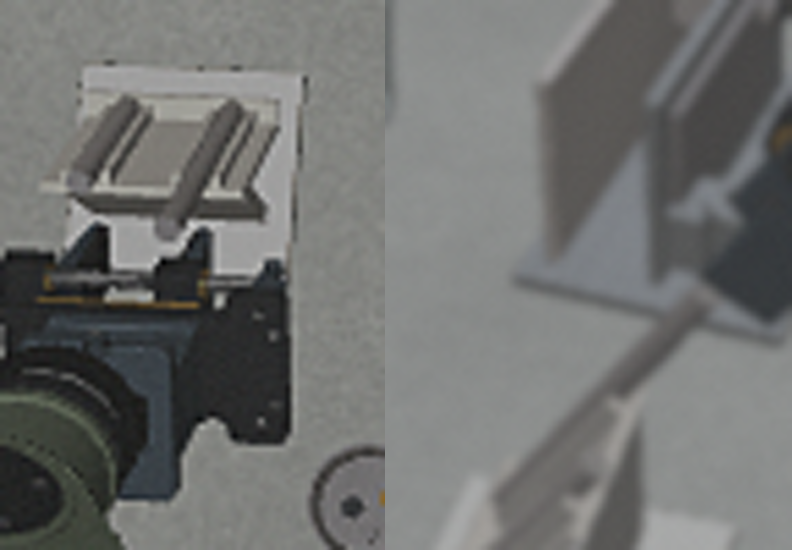

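The gripper is about 4–5 mm too far left of the post axis in the top view. Along and across in the side view it agrees. I'll correct this, then advance and close.

>>> apply_moves([
  [-0.05,0,-0.0045,0,0,0,0],
  [-0.05,0.013,-0.0007,-0.0195,0,0,0],
  [-0.05,0.013,-0.0007,-0.0195,0,0,0],
  [-0.05,0.013,-0.0007,-0.019,0,0,0],
  [-0.05,0,0,0,0,0,0],
])

```text
time_s: 4.03
ee_pos: [509.5, 243.2, 128.3]
ee_rot: [-179.9, 33.9, 176.8]
force: [-0.3, 0.4, 0.6]
gripper_width: 43.1
gripper_force: 0.0
```

>>> apply_moves([
  [-0.3,0,0,0,0,0,0],
  [-0.55,0,0,0,0,0,0],
  [-1,0,0,0,0,0,0],
  [-1,0,0,0,0,0,0],
  [-1,0,0,0,0,0,0],
], newtons=30)

```text
time_s: 4.45
ee_pos: [509.6, 244.5, 131.6]
ee_rot: [179.8, 34.1, 176.8]
force: [-2.0, 2.9, 1.5]
gripper_width: 13.3
gripper_force: 30.1
```

>>> apply_moves([
  [-1,0,0,0.008,0,0,0],
  [-1,0,0,0.025,0,0,0],
  [-1,0,0,0.035,0,0,0],
  [-1,0,0,0.035,0,0,0],
  [-1,0,0,0.035,0,0,0],
], newtons=45)

```text
time_s: 4.87
ee_pos: [508.2, 243.4, 269.2]
ee_rot: [180.0, 33.9, 176.8]
force: [1.2, 0.1, -1.7]
gripper_width: 13.1
gripper_force: 45.0
```

>>> apply_moves([
  [-1,0,-0.01,0.01,0.37,6.79,0],
  [-1,0,-0.02,0,0.37,6.79,0],
  [-1,0,-0.03,0,0.37,6.79,0],
  [-1,0,-0.03,0,0.37,6.79,0],
  [-1,0,-0.03,0,0.37,6.79,0],
])

```text
time_s: 5.28
ee_pos: [509.2, 123.5, 278.5]
ee_rot: [-180.0, 0.7, 176.8]
force: [0.7, -0.1, -2.4]
gripper_width: 13.1
gripper_force: 45.0
```

>>> apply_moves([
  [-1,0,-0.03,0,0,0,-5],
  [-1,0,-0.03,0,0,0,0],
  [-1,0,-0.02,0,0,0,0],
  [-1,0,-0.01,0,0,0,0],
  [-1,0,0,0,0,0,0],
])

```text
time_s: 5.7
ee_pos: [509.5, 32.8, 276.7]
ee_rot: [-179.8, 0.9, 171.6]
force: [-0.6, 0.0, -2.5]
gripper_width: 13.0
gripper_force: 45.0
```

>>> apply_moves([
  [-1,-0.001,0.003,-0.02,0,0,0],
  [-1,0,0,-0.022,0,0,0],
  [-1,0,0,-0.018,0,0,0],
  [-1,0,0,0,0,0,0],
  [-1,0,0,0,0,0,0],
])

```text
time_s: 6.12
ee_pos: [508.2, 38.5, 216.4]
ee_rot: [-179.8, 0.8, 171.8]
force: [0.1, -0.8, -0.6]
gripper_width: 13.0
gripper_force: 45.0
```

```bash
cat > c.py <<'E'
from h import *
from scipy.spatial.transform import Rotation as R
def comp(fn,rt,rs,s):
    f=grab("top"); g=grab("side")
    def c(f,r):
        l,t,w,h=r; return cv2.resize(f["color"][t:t+h,l:l+w,::-1],None,fx=s,fy=s,interpolation=cv2.INTER_CUBIC)
    cv2.imwrite("pics/"+fn,np.hstack([c(f,rt),c(g,rs)]))
    st=status.state(); p=st["ee_pos"]; z=R.from_euler("xyz",st["ee_rot"],degrees=True).as_matrix()[:,2]
    pt=lambda X:((proj(f,X)-rt[:2]+.5)*s-.5).round()
    ps=lambda X:((proj(g,X)-rs[:2]+.5)*s-.5+[rt[2]*s,0]).round()
    print(p.round(1),st["ee_rot"].round(1)); return f,g,p,z,pt,ps
E
python3 - <<'E'
from c import *
f,g,p,z,pt,ps=comp("c2.png",(260,160,60,80),(290,160,74,80),5.9)
for k in(14,130): print(k,pt(p+k*z),ps(p+k*z))
for q in(57,60): print("cup",pt([507.5,36,q]),ps([507.5,36,q]))
E
```

```text
[509.6  38.1 218.1] [-179.9    1.   171.8]
14 [201. 205.] [592.  37.]
130 [213. 249.] [587. 250.]
cup [219. 269.] [596. 302.]
cup [219. 268.] [596. 297.]
```

View pics/c2.png

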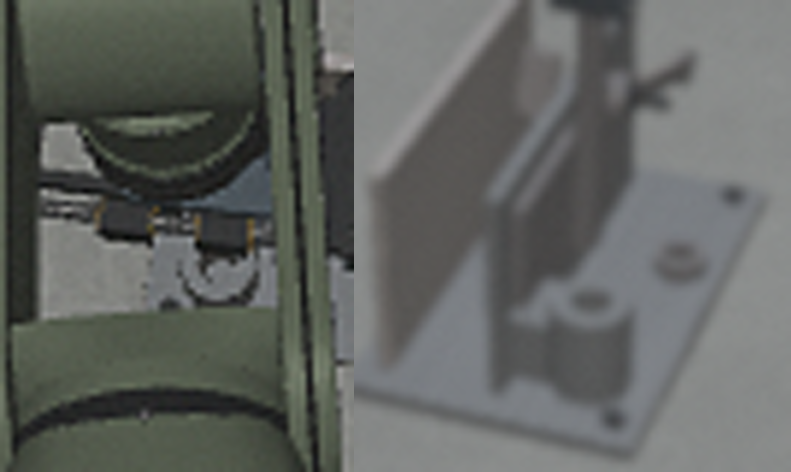

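The side view shows the post hanging roughly above the cup mouth at (591,301). I'll take out the ~1° tilt, lower to just above the mouth and look closely.

>>> apply_moves([
  [-1,-0.001,-0.002,-0.008,0.14,0.9,0],
  [-1,0,0,-0.01,0,0,0],
  [-1,0,0,0,0,0,0],
  [-1,0,0,0,0,0,0],
])

```text
time_s: 6.55
ee_pos: [507.4, 35.1, 198.0]
ee_rot: [-179.8, -0.1, 171.7]
force: [0.5, 1.3, -1.6]
gripper_width: 13.2
gripper_force: 45.0
```

```bash
python3 - <<'E'
from c import *
import cv2
f,g,p,z,pt,ps=comp("c3.png",(280,190,36,36),(305,165,52,60),9)
im=cv2.imread("pics/c3.png") if 0 else None
r=(305,160,55,62)
a=g["color"][160:222,305:360,::-1].astype(float); a=np.clip((a-a.min())*255/(np.percentile(a,99.5)-a.min()),0,255).astype(np.uint8)
b=f["color"][195:222,278:318,::-1].astype(float); b=np.clip((b-b.min())*255/(np.percentile(b,99.5)-b.min()),0,255).astype(np.uint8)
A=cv2.resize(a,None,fx=9,fy=9,interpolation=cv2.INTER_CUBIC);B=cv2.resize(b,None,fx=7,fy=7,interpolation=cv2.INTER_CUBIC)
o=np.zeros((A.shape[0],A.shape[1]+B.shape[1],3),np.uint8);o[:,:A.shape[1]]=A;o[:B.shape[0],A.shape[1]:]=B
cv2.imwrite("pics/c3.png",o);print(o.shape)
S=lambda X:((proj(g,X)-[305,160]+.5)*9-.5).round()
T=lambda X:((proj(f,X)-[278,195]+.5)*7-.5+[495,0]).round()
for k in(14,70,130):print(k,(p+k*z).round(1),S(p+k*z),T(p+k*z))
print(S([507.5,36,60]),T([507.5,36,60]))
for d in np.eye(3)*10: print(d,S(d+[507.5,36,60])-S([507.5,36,60]))
E
```

```text
Traceback (most recent call last):
  File "c.py", line 7, in comp
    cv2.imwrite("pics/"+fn,np.hstack([c(f,rt),c(g,rs)]))
                           ~~~~~~~~~^^^^^^^^^^^^^^^^^^^
ValueError: all the input array dimensions except for the concatenation axis must match exactly, but along dimension 0, the array at index 0 has size 324 and the array at index 1 has size 540
```

```bash
cat > d.py <<'E'
from c import *
def look(fn,rs,ks,rt,kt):
    f=grab("top"); g=grab("side")
    def c(f,r,k):
        l,t,w,h=r; a=f["color"][t:t+h,l:l+w,::-1].astype(float); a=np.clip((a-a.min())*255/(np.percentile(a,99.5)-a.min()),0,255).astype(np.uint8)
        return cv2.resize(a,None,fx=k,fy=k,interpolation=cv2.INTER_CUBIC)
    A=c(g,rs,ks);B=c(f,rt,kt)
    o=np.zeros((max(A.shape[0],B.shape[0]),A.shape[1]+B.shape[1],3),np.uint8);o[:A.shape[0],:A.shape[1]]=A;o[:B.shape[0],A.shape[1]:]=B
    cv2.imwrite("pics/"+fn,o);print(o.shape)
    S=lambda X:((proj(g,X)-rs[:2]+.5)*ks-.5).round()
    T=lambda X:((proj(f,X)-rt[:2]+.5)*kt-.5+[A.shape[1],0]).round()
    st=status.state(); p=st["ee_pos"]; z=R.from_euler("xyz",st["ee_rot"],degrees=True).as_matrix()[:,2]
    return p,z,S,T
E
python3 - <<'E'
from d import *
p,z,S,T=look("c3.png",(305,160,55,62),9,(278,195,40,27),7)
for k in(14,70,130):print(k,(p+k*z).round(1),S(p+k*z),T(p+k*z))
print(S([507.5,36,60]),T([507.5,36,60]))
for d in np.eye(3)*10: print(d,S(d+[507.5,36,60])-S([507.5,36,60]),T(d+[507.5,36,60])-T([507.5,36,60]))
E
```

```text
(558, 775, 3)
14 [508.1  35.2 185.1] [236. 109.] [617.  12.]
70 [508.1  35.  129.1] [235. 267.] [624.  40.]
130 [508.1  34.9  69.1] [234. 427.] [630.  67.]
[235. 453.] [629.  73.]
[10.  0.  0.] [-32.  -4.] [  0. -23.]
[ 0. 10.  0.] [-6. 19.] [-23.   0.]
[ 0.  0. 10.] [  0. -26.] [-1. -5.]
```

View pics/c3.png

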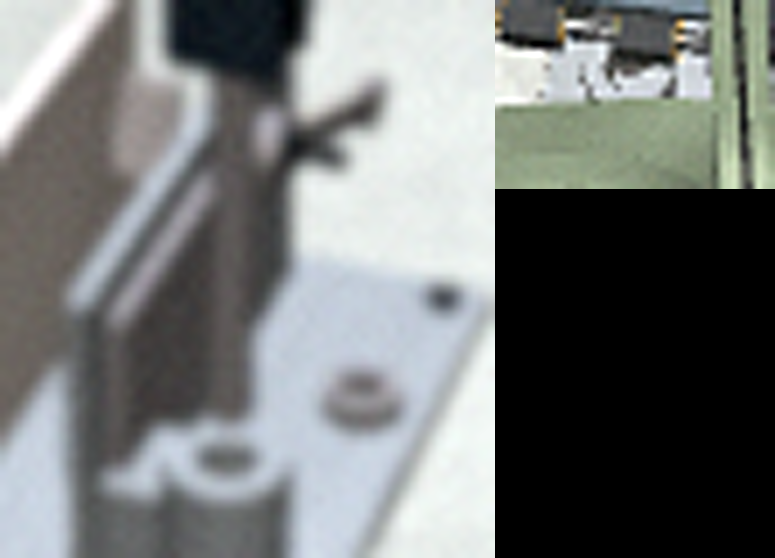

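The post hangs vertical (x≈234) and about 4 px right of the bore centre (230,457), so I'll shift x by +1 mm. Then I'll lower gently and watch the force.

>>> apply_moves([
  [-1,0.001,0,-0.005,0,0,0],
  [-1,0,0,-0.005,0,0,0],
  [-1,0,0,-0.004,0,0,0],
  [-1,0,0,-0.004,0,0,0],
  [-1,0,0,0,0,0,0],
])

```text
time_s: 7.17
ee_pos: [508.1, 35.2, 179.6]
ee_rot: [-179.8, -0.1, 171.7]
force: [-0.1, 0.1, -2.3]
gripper_width: 13.2
gripper_force: 45.0
```

>>> apply_moves([
  [-1,0,0,-0.006,0,0,0],
  [-1,0,0,-0.006,0,0,0],
  [-1,0,0,-0.004,0,0,0],
  [-1,0,0,0,0,0,0],
])

```text
time_s: 7.5
ee_pos: [508.0, 35.2, 163.5]
ee_rot: [-179.8, -0.1, 171.7]
force: [-0.3, 0.0, -2.4]
gripper_width: 12.7
gripper_force: 45.0
```

>>> apply_moves([
  [-1,0,0,-0.006,0,0,0],
  [-1,0,0,-0.004,0,0,0],
  [-1,0,0,0,0,0,0],
])

```text
time_s: 7.75
ee_pos: [508.2, 35.2, 153.8]
ee_rot: [-179.8, -0.1, 171.7]
force: [-0.3, 0.6, -2.3]
gripper_width: 13.2
gripper_force: 45.0
```

>>> apply_moves([
  [-1,0,0,-0.004,0,0,0],
  [-1,0,0,-0.003,0,0,0],
  [-1,0,0,0,0,0,0],
])

```text
time_s: 8.0
ee_pos: [508.4, 35.2, 147.1]
ee_rot: [-179.8, -0.1, 171.7]
force: [-1.0, -0.4, -1.3]
gripper_width: 13.1
gripper_force: 45.0
```

>>> apply_moves([
  [-1,0,0,-0.002,0,0,0],
  [-1,0,0,-0.001,0,0,0],
  [-1,0,0,0,0,0,0],
])

```text
time_s: 8.25
ee_pos: [508.7, 35.2, 144.6]
ee_rot: [-179.8, -0.0, 171.7]
force: [-0.3, 0.1, -2.0]
gripper_width: 13.0
gripper_force: 45.0
```

>>> apply_moves([
  [-1,0,0,-0.002,0,0,0],
  [-1,0,0,-0.001,0,0,0],
  [-1,0,0,0,0,0,0],
])

```text
time_s: 8.5
ee_pos: [508.7, 35.2, 141.5]
ee_rot: [-179.8, -0.0, 171.7]
force: [0.3, -0.7, -1.0]
gripper_width: 13.2
gripper_force: 45.0
```

>>> apply_moves([
  [-1,0,0,-0.002,0,0,0],
  [-1,0,0,0,0,0,0],
])

```text
time_s: 8.67
ee_pos: [508.6, 35.2, 139.4]
ee_rot: [-179.8, -0.0, 171.7]
force: [-0.1, 0.1, -1.9]
gripper_width: 13.0
gripper_force: 45.0
```

>>> apply_moves([
  [-1,0,0,-0.002,0,0,0],
  [-1,0,0,0,0,0,0],
])

```text
time_s: 8.83
ee_pos: [509.4, 35.2, 138.9]
ee_rot: [-179.9, 0.1, 171.7]
force: [-1.6, -0.3, 5.7]
gripper_width: 13.4
gripper_force: 45.0
```

>>> apply_moves([
  [-1,0,0,-0.002,0,0,0],
  [-1,0,0,0,0,0,0],
])

```text
time_s: 9.0
ee_pos: [510.2, 35.3, 138.7]
ee_rot: [-179.9, 0.2, 171.7]
force: [-3.1, 0.0, 15.0]
gripper_width: 13.6
gripper_force: 45.0
```

The post touches the floor of the cup: 15 N up, and the depth matches. Releasing and backing off upward.

>>> apply_moves([
  [-1,0,0,0.003,0,0,0],
  [-0.65,0,0,0,0,0,0],
  [-0.4,0,0,0,0,0,0],
  [-0.3,0,0,0,0,0,0],
  [-0.3,0,0,0,0,0,0],
])

```text
time_s: 9.42
ee_pos: [508.7, 35.2, 138.5]
ee_rot: [-179.8, -0.0, 171.7]
force: [-0.7, 0.1, 0.3]
gripper_width: 31.2
gripper_force: 0.0
```

>>> apply_moves([
  [-0.3,0,0,0.01,0,0,0],
  [-0.3,0,0,0.025,0,0,0],
  [-0.3,0,0,0.035,0,0,0],
  [-0.3,0,0,0.035,0,0,0],
  [-0.3,0,0,0.035,0,0,0],
])

```text
time_s: 9.83
ee_pos: [508.5, 35.2, 280.9]
ee_rot: [-179.8, -0.0, 171.7]
force: [1.7, 0.1, -1.0]
gripper_width: 31.8
gripper_force: 0.0
```

>>> apply_moves([
  [0.1,0.012,-0.029,0,0,0,0],
  [0.1,0.012,-0.029,0,0,0,0],
  [0.1,0.012,-0.029,0,0,0,0],
  [0.1,0.012,-0.029,0,0,0,0],
  [0.1,0,0,-0.02,0,0,0],
])

```text
time_s: 10.25
ee_pos: [560.9, -85.9, 262.3]
ee_rot: [-179.7, 0.6, 171.5]
force: [0.9, -0.2, 0.3]
gripper_width: 50.1
gripper_force: 0.0
```

>>> apply_moves([
  [0.1,0,0,-0.03,0,0,0],
  [0.1,0,0,-0.03,0,0,0],
  [0.1,0,0,-0.02,0,0,0],
  [0.1,0,0,0,0,0,0],
  [0.1,0,0,0,0,0,0],
])

```text
time_s: 10.67
ee_pos: [556.6, -80.8, 178.7]
ee_rot: [-179.8, -0.1, 171.7]
force: [0.5, -1.4, 0.9]
gripper_width: 50.1
gripper_force: 0.0
```

```bash
python3 - <<'E'
from d import *
p,z,S,T=look("c4.png",(290,120,62,100),6,(290,150,80,70),5)
print(p.round(1))
print("tip",S(p+14*z),T(p+14*z))
for y in(1,-1): print("tips fingers",S(p+14*z+y*np.array([3.6,24.8,0])),T(p+14*z+y*np.array([3.6,24.8,0])))
for X in((p[0],p[1],115),(556,-80.5,100),(563,-87,115),(508.5,35.2,185)):print(X,S(X),T(X))
for d in np.eye(3)*10: print(S(p+d)-S(p),T(p+d)-T(p))
E
```

```text
(600, 772, 3)
[558.1 -80.9 180.7]
tip [190. 211.] [604. 152.]
tips fingers [172. 235.] [560. 147.]
tips fingers [208. 187.] [647. 158.]
(np.float64(558.1120832807495), np.float64(-80.92914855244898), 115) [191. 302.] [600. 174.]
(556, -80.5, 100) [195. 329.] [598. 183.]
(563, -87, 115) [184. 295.] [610. 166.]
(508.5, 35.2, 185) [246. 312.] [399. 233.]
[-20.  -2.] [ -1. -18.]
[-4.  9.] [-18.   0.]
[  0. -19.] [ 0. -5.]
```

View pics/c4.png

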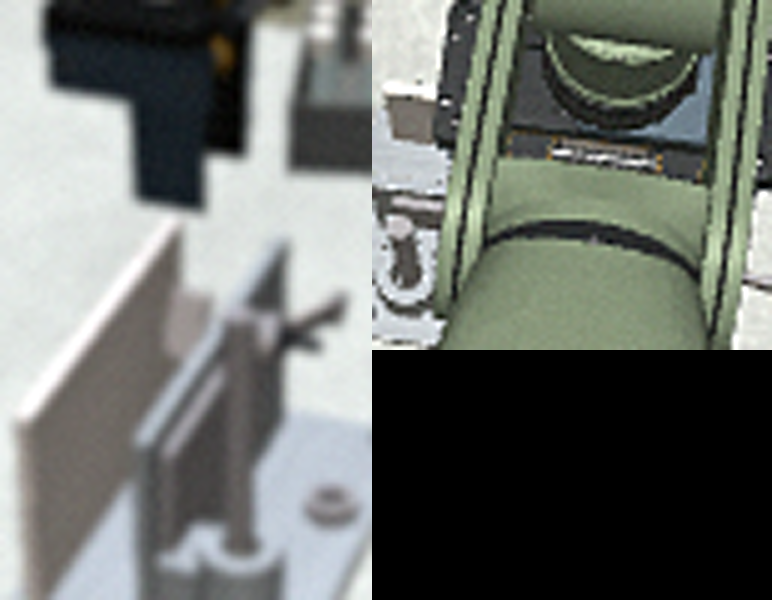

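Side view: the post stands upright in the cup, and the fingers (x≈137–205) are above the gap. The head is at (187,322). The gap centre works out at x≈559, so I'll shift 2 mm and go down in steps, watching the force.

>>> apply_moves([
  [0.1,0.002,0,-0.02,0,0,0],
  [0.1,0,0,-0.02,0,0,0],
  [0.1,0,0,0,0,0,0],
])

```text
time_s: 11.02
ee_pos: [557.8, -80.5, 137.5]
ee_rot: [-179.8, -0.2, 171.7]
force: [-1.0, -0.2, -0.3]
gripper_width: 50.0
gripper_force: 0.0
```

>>> apply_moves([
  [0.1,0,0,-0.01,0,0,0],
  [0.1,0,0,-0.008,0,0,0],
  [0.1,0,0,0,0,0,0],
])

```text
time_s: 11.27
ee_pos: [558.6, -80.7, 120.3]
ee_rot: [-179.8, -0.1, 171.7]
force: [-0.3, -0.3, -0.2]
gripper_width: 50.2
gripper_force: 0.0
```

>>> apply_moves([
  [0.1,0,0,-0.01,0,0,0],
  [0.1,0,0,-0.01,0,0,0],
  [0.1,0,0,0,0,0,0],
])

```text
time_s: 11.52
ee_pos: [557.5, -80.6, 98.8]
ee_rot: [-179.8, -0.2, 171.7]
force: [-0.2, 0.9, -0.1]
gripper_width: 49.7
gripper_force: 0.0
```

>>> apply_moves([
  [0.1,0,0,-0.006,0,0,0],
  [0.1,0,0,-0.004,0,0,0],
  [0.1,0,0,0,0,0,0],
])

```text
time_s: 11.77
ee_pos: [558.3, -80.7, 89.8]
ee_rot: [-179.8, -0.1, 171.7]
force: [0.3, 0.5, 0.3]
gripper_width: 50.4
gripper_force: 0.0
```

```bash
python3 - <<'E'
from d import *
print(env.finger_overhang)
p,z,S,T=look("c5.png",(290,120,62,100),6,(290,150,80,70),5)
print(p.round(1))
E
```

```text
14.0
(600, 772, 3)
[558.9 -80.8  90.7]
```

View pics/c5.png

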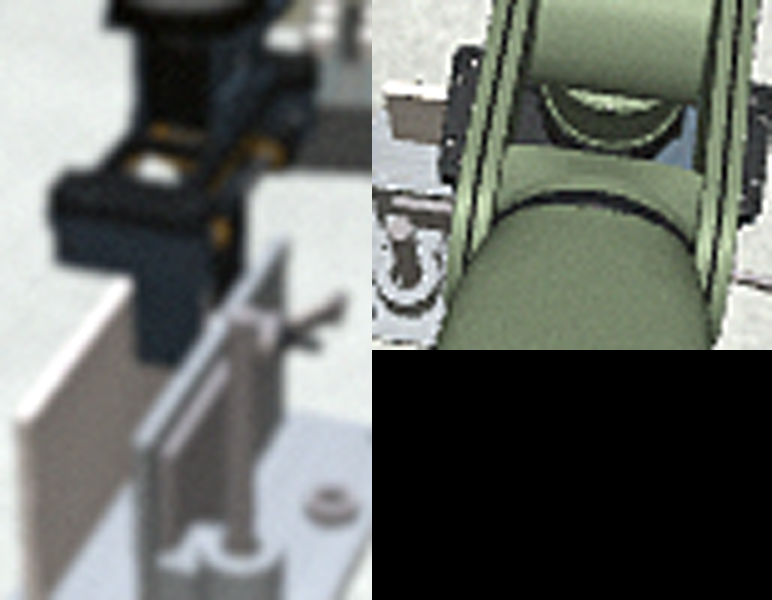

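The fingers are inside the gap, straddling the head, with no contact force. Closing in stages.

>>> apply_moves([
  [-0.3,0,0,0,0,0,0],
  [-0.5,0,0,0,0,0,0],
  [-0.65,0,0,0,0,0,0],
  [-0.75,0,0,0,0,0,0],
  [-0.75,0,0,0,0,0,0],
], newtons=30)

```text
time_s: 12.28
ee_pos: [559.1, -83.4, 91.9]
ee_rot: [-179.6, 0.1, 171.8]
force: [-1.2, -7.2, 4.9]
gripper_width: 20.0
gripper_force: 3.4
```

>>> apply_moves([
  [-1,0,0,0,0,0,0],
  [-1,0,0,0,0,0,0],
  [-1,0,0,0,0,0,0],
  [-1,0,0,0,0,0,0],
  [-1,0,0,0,0,0,0],
])

```text
time_s: 12.7
ee_pos: [558.8, -86.6, 92.1]
ee_rot: [-179.3, 0.1, 171.9]
force: [-2.9, -16.6, 4.2]
gripper_width: 9.7
gripper_force: 30.0
```

Opening 9.7 mm means it is flat on the 10 mm head. The side force shows the bolt is about 6 mm further to -y, so I'll relax the arm to it and then grip harder.

>>> apply_moves([
  [-1,0,-0.002,0,0,0,0],
  [-1,0,-0.002,0,0,0,0],
  [-1,0,-0.0015,0,0,0,0],
  [-1,0,0,0,0,0,0],
  [-1,0,0,0,0,0,0],
], newtons=55)

```text
time_s: 13.12
ee_pos: [558.8, -86.6, 92.0]
ee_rot: [-179.8, 0.0, 171.7]
force: [-3.1, -0.9, 6.3]
gripper_width: 9.2
gripper_force: 55.0
```

```bash
python3 - <<'E'
from d import *
s=status.state();print({k:np.round(s[k],2) for k in("ee_pos","ee_rot","force","torque","gripper_width","gripper_force")})
p,z,S,T=look("c6.png",(290,120,62,100),6,(290,150,100,70),4)
for n in("top","side"):
  for q in("spanner_end","post_long"):print(n,q,[(d["rect"],round(d["score"],2)) for d in finder.boxes_of(q,n)[:2]])
E
```

```text
{'ee_pos': array([558.77, -86.63,  92.02]), 'ee_rot': array([-1.7983e+02,  3.0000e-02,  1.7171e+02]), 'force': array([-3.14, -0.86,  6.29]), 'torque': array([-0.05,  0.39,  0.01]), 'gripper_width': np.float64(9.21), 'gripper_force': np.float64(55.0)}
(600, 772, 3)
top spanner_end []
top post_long []
side spanner_end [([333.8, 159.0, 17.3, 22.6], 0.44)]
side post_long [([326.4, 172.8, 5.2, 41.5], 0.64)]
```

View pics/c6.png

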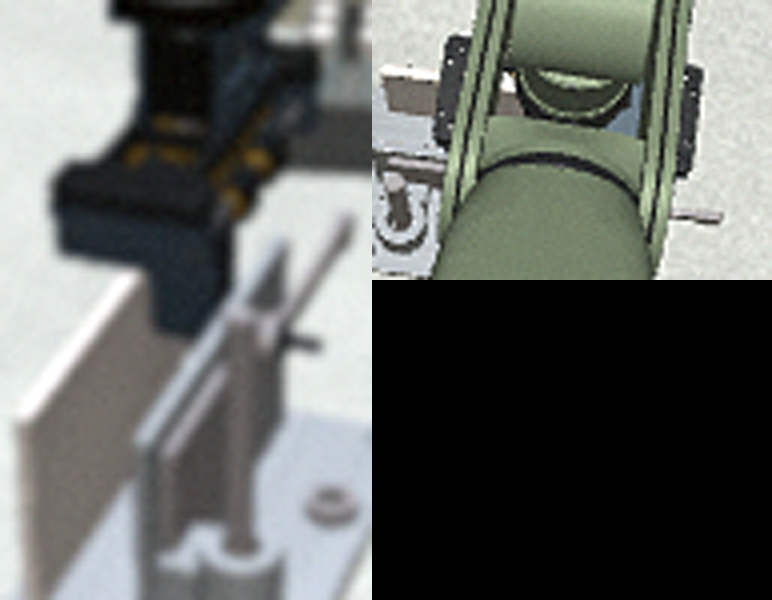

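The spanner now runs from (270,320) to (347,215), parallel to the bracket's top edge, so it is level. The post stands in the cup, and the grip holds at 55 N with small residual forces.

```bash
python3 -c "
from workcell import env
print(env.job_done())"
```

```text
the job is handed in; nothing more can be done
None
```

The job is handed in, and the judge's verdict was not shown: the long post stands released and fully down in the cup, and the bolt head is held upright at 55 N with the spanner looking level in the side camera.

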